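# Show a wheel hub to the inspection lens

### The arm

A 6-joint arm with a two-finger parallel gripper is mounted at the origin on the work surface. World frame = base frame: x ahead of the robot, y to its left, z up, the work surface at z = 0. Lengths are in m, angles in rad, forces in N, time in s.
With the tool pointing down it reaches from about 0.325 to 0.9 m from the base axis. Payload 6.1 kg.
Tool frame: the origin (TCP) lies midway between the tips of the shut fingers; the grasp point (between the pads) lies 19 mm behind it; z points along the fingers, y is the direction in which the jaws open and shut (so a half turn about z gives the same grasp; the last joint's range is limited). The gripper opens to 87 mm and grips with 3 to 60 N. Pads are 19 mm wide; open, the fingers measure 117 mm over their backs; the gripper's body (75 mm by 190 mm) begins 51 mm behind the grasp point.
Start: joints at [-1.389, 0.22, 1.526, -0, 1.395, -0.126], TCP at [0.189, -0.596, 0.223] pointing down, gripper open.
Joint ranges: [-2.98, 2.98], [-0.91, 2.08], [0.09, 2.57], [-1.24, 4.39], [0.2, 2.65], [-2.68, 2.68]. Speed limits (rad/s): [2.57, 2.57, 3.01, 3.14, 3.14, 3.14].

### API

Orientations are given as a 3x3 rotation matrix whose columns are the frame's x, y, z axes.
In Python, from station import telemetry, viewer, job_done gives the robot as it stands.
- The arm moves only by the shell command python3 -m creep 'ROWS' [FORCE]. ROWS is JSON, a list of rows, each an object of numbers: "wx", "wy", "wz": the turn, a rotation vector about the tool's x, y, z in rad; "dx", "dy", "dz": the shift along the tool's x, y, z in cm; "jaw": the closure in counts, from 0 (fully open) to 255 (shut). A call has 1 to 8 rows; each row shifts and turns the commanded pose from where the row before left it, along the tool's axes as they then stand; what a row does not reach is not made up. A row lasts 1/12 s, in which the tool goes at most 41.7 mm and 7.16 degrees, less where a joint would pass 70% of its speed; a pose out of reach is approached as far as the arm can. A call with a gripper value outside its range is refused whole. The fingers move at their own pace and stop on an object; FORCE is the grip in N (left out, the last holds). Time passes only in rows, so rows that do not move let the fingers close. It gives the time, the measured TCP pose, the force and the opening at its end, in the units of the state.
- telemetry.read_state(): the state, without advancing time (a new reading comes with each control period).
- viewer.read_camera(name): name is "scene" or "top"; returns (picture, depth): 400x640x3 uint8, red, green, blue; 400x640 float32, m along the optical axis (not along the pixel's ray), 0 where there is no reading.
- viewer.camera_model(name): a dict with "fx", "fy", "cx", "cy" (pixels), "distortion" ([k1, k2, p1, p2, k3] as OpenCV has them; the pictures are not rectified), "eye" and "rotation" of the camera in the world. Camera axes: x right, y down, z forward; pixel columns grow to the right and rows downward; lengths in m; the calibration is good to about 2 mm. A picture is of the moment at which its call begins. camera_model takes no time and is no camera call.
- job_done(): hands the job in, once; it reports no verdict.
Trained networks look in the newest picture that a camera, given by its name, has taken for a name from the list of things; names that differ only in an ending like _2 or _b are one class to them, and where a whole thing is asked for, a point or a joint stands for the part that bears it (a point fixed in the world has none). Each returns a list of dicts, best first, with "score" (0 to 1); they miss things now and then, are a little off and sometimes report something else, mostly with a low value. They report only what shows in the picture. A call takes as long as a camera call. They do not tell look-alikes from the thing itself.
- viewer.silhouettes(target, camera): "pixels" (400x640 bool, what is visible of it) and "box" ([left, top, width, height] in pixels, round what is visible of it).
The state is a dict: "time": time; "joint_pos": joint angles; "qvel": joint speeds; "tau": joint torques, N m; "tool_pos": TCP position; "ee_rot": TCP orientation; "ft_force": force on the tool from outside, world axes, zero at the start; "ft_torque": the same for the moment, N m; "width": opening from 0.0 (shut) to 1.0 (fully open).
Only numpy, scipy, OpenCV 4.12 (cv2) and the standard library are available. Lean on these libraries where they do the work, as an engineer would, in place of code of your own. Each camera call takes 0.05 s, during which the arm holds its last target. There are 200 camera calls.

### The job

Lift the blue lid off the grey canister and stand it on the bench beside it, knob up; then draw the bicycle hub straight up out of its socket and, without letting it touch the inspection scope, hold it raised and slanted so that its lower axle end points straight at the middle of the scope's lens, about 50 mm in front of it. The job finishes with the robot still holding the hub there, steady; leave the other things on the bench where they are.

Things in the scene. Friction and masses are not known exactly. Their poses are not given: they have to be found in the camera images.
- canister: Round grey canister fixed to the bench; origin at the centre of its underside, z up. Diameter 132 up to a ledge at height 75; above it a rim of diameter 118 up to height 87; inside width 108. In its middle an orange socket (diameter 46, hole diameter 23, rim at height 28, hole floor at height 4) holds the hub upright. The bench midway sideways between canister and scope, 0.37 to 0.50 m from the robot, is free.
- lid_knob (a point): Centre of the lid's black knob (diameter 28, height 24), z along the lid's axis, up. The blue lid is a loose inverted cup, diameter 130, wall 3, 0.2 kg; lower edge 92 below this point, top plate 19 below. It sits on the canister's ledge (knob centre at height 167) over the hub: raise it 75 or more straight up before moving sideways. Standing on the bench, knob centre at height 92.
- hub_center (a point): Centre of the loose bicycle hub, round about z (z points to its upper end), 130 long, 0.35 kg. Stands upright in the socket, this point at height 73. From the lower end up: axle end diameter 19 (0 to 20, in the socket); flange 58 (20 to 25, rests on the socket's rim); waist 32; flange 60 (70 to 75); steel splined freewheel body 34.4 (75 to 118); red cap 20 (118 to 130).
- hub_freewheel (a point): Centre of the hub's steel freewheel body, on the hub's axis 98 above its lower end and 33 above its centre: a place to grip, 34.4 wide. At the start 106 above the bench, above the canister's rim.
- hub_end (a point): Centre of the end face of the hub's lower axle end (the bare end that stands in the socket, 65 below the hub's centre), z as the hub's.
- scope_head: Inspection scope's black barrel (diameter 44, length 87) with a white ring around a round lens 26 wide, fixed in a grey stand (120 by 100) on the bench. Origin at the centre of the lens front, 96 above the bench; its z axis is the line of sight, out of the lens: it slants 40 degrees from vertical, roughly back towards the robot. Its y axis is level.
- grease_jar: Small jar, diameter 48, height 60, white cap. A bystander; origin in the middle of it or of its underside.
- nipple_box: Clear box of red nipples, 70 by 55 by 50. A bystander; origin in the middle of it or of its underside.
- cog: Steel cog lying flat, diameter 72, thickness 8. A bystander; origin in the middle of it or of its underside.
- screwdriver: Screwdriver lying on the bench. A bystander; origin in the middle of it or of its underside.
- wrench: Spanner lying on the bench. A bystander; origin in the middle of it or of its underside.
- lube: Lubricant bottle, diameter 40, height 120. A bystander; origin in the middle of it or of its underside.
There are look-alikes about, which are no part of the job. Leave any green or purple look-alike of the canister alone.

How it is judged:
On the way, in this order (a step that is already met when the one before it is completed fails the run):
1. the lid stands on the bench, knob up, beside the canister, and has been let go (angle between lid_knob's own z axis and vertical below 0.15 rad and height (world z) of lid_knob below 0.1 m and horizontal distance between lid_knob and canister above 0.12 m and contact force between the fingers and lid below 0.2 N and contact force between lid and table above 0.5 N), for 0.2 s.
2. the hub has been drawn up out of its socket, clear of the canister, held by the fingers (z of hub_end in the frame of canister above 0.1 m and contact force between the fingers and hub above 1 N), for 0.1 s.
At the end, for the whole second after the job is handed in: Hub held still by the fingers alone, lower end 25-80 mm before the lens along the line of sight and within 20 mm of it in the lens's x and y, above 80 mm height, axis within 0.22 rad of the line of sight; lid let go, upright on the bench (within 0.15 rad), 120 mm or more from the canister's axis (all of step 1 and z of hub_end in the frame of scope_head between 0.025 and 0.08 m and x of hub_end in the frame of scope_head between -0.02 and 0.02 m and y of hub_end in the frame of scope_head between -0.02 and 0.02 m and angle between the z axis of hub_center and the z axis of scope_head, either way round below 0.22 rad and angle between hub_center's own z axis and vertical below 1.2 rad and height (world z) of hub_end above 0.08 m and contact force between the fingers and hub above 1 N and contact force between hub and scope below 0.1 N and contact force between hub and canister below 0.1 N and contact force between hub and lid below 0.1 N and linear speed of hub below 0.03 m/s); the arm keeps its last pose, push and grip.
It fails at once if the hub touches the scope (contact force between hub and scope above 0.5 N).
It fails at once if the lid is tipped over (angle between lid_knob's own z axis and vertical above 0.7 rad).
It fails at once if a bystander is moved more than 30 mm (distance of any of grease_jar, nipple_box, cog, screwdriver, wrench, lube from where it was at the start of the episode above 0.03 m).
It also fails if it takes over 64 s, if anything falls off the work surface, if the arm or the gripper's body presses on something with over 40 N, if the wrist force passes 120 N, or if a joint passes its speed limit or range.

## Working session

There is one attempt and no reset: what is moved stays moved. The work goes in short steps, Python scripts to look and compute and a shell command to move; the robot and the scene stay as the last step left them, time stands still between calls to the robot, and variables do not carry over. Pictures are saved under pics/ and viewed, about 8 in all and at most 12, crops included, and the job is handed in when it is done.

```bash
mkdir -p pics; ls
python3 - <<'E'
from station import telemetry, viewer
import cv2,numpy as np
for c in ["scene","top"]:
    p,d=viewer.read_camera(c); cv2.imwrite(f"pics/{c}0.png",p[:,:,::-1]); np.savez(f"{c}0.npz",p=p,d=d)
    m=viewer.camera_model(c); print(c,m)
print(telemetry.read_state())
E
```

```text
pics
scene {'fx': 490.2427944793761, 'fy': 490.2427944793761, 'cx': 318.63420567260806, 'cy': 196.0720634727366, 'distortion': array([-0.15290868,  0.        ,  0.        ,  0.        ,  0.        ]), 'eye': array([ 1.19725276, -0.58266957,  1.09918187]), 'rotation': array([[ 0.71495492,  0.52643528, -0.4601145 ],
       [ 0.69905337, -0.550278  ,  0.45663828],
       [-0.01280038, -0.64812037, -0.76143032]])}
top {'fx': 363.38176132633225, 'fy': 363.38176132633225, 'cx': 316.6145135591047, 'cy': 199.48100521010232, 'distortion': array([-0.00964523,  0.        ,  0.        ,  0.        ,  0.        ]), 'eye': array([0.4090063 , 0.01731391, 1.27325391]), 'rotation': array([[ 0.00397151, -0.98741768,  0.15808401],
       [-0.99999137, -0.00372896,  0.00183091],
       [-0.00121838, -0.15808992, -0.98742397]])}
{'time': 0.1, 'joint_pos': array([-1.38909275e+00,  2.21148564e-01,  1.52751600e+00, -4.43624509e-05,
        1.39472222e+00, -1.26085641e-01]), 'qvel': array([-0.00043808, -0.00143069, -0.00260588, -0.00061308,  0.00103811,
       -0.00071217]), 'tau': array([ 5.65442206e-04, -4.95945704e+01, -3.88519621e+01,  7.01691024e-02,
        5.16138284e-02, -3.81481573e-05]), 'tool_pos': array([ 0.18923062, -0.5950589 ,  0.22153564]), 'ee_rot': array([[ 9.53003328e-01,  3.02959604e-01, -3.67166804e-04],
       [ 3.02959771e-01, -9.53001727e-01,  1.75670312e-03],
       [ 1.82299483e-04, -1.78538069e-03, -9.99998390e-01]]), 'ft_force': array([-0.02599412,  0.12509229, -0.1045714 ]), 'ft_torque': array([-0.03160681, -0.02107921,  0.0311334 ]), 'width': 0.9999583714722039}
```

View pics/scene0.png

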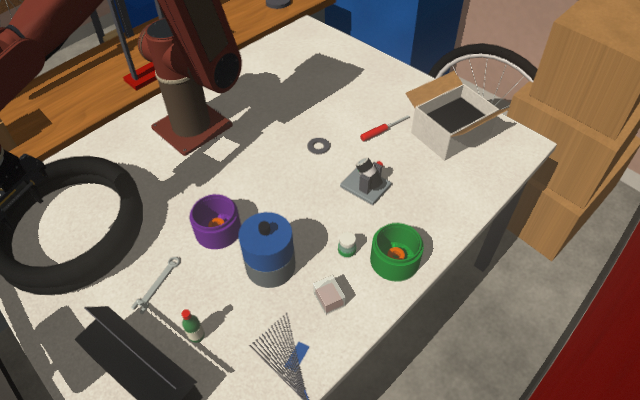

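View pics/top0.png

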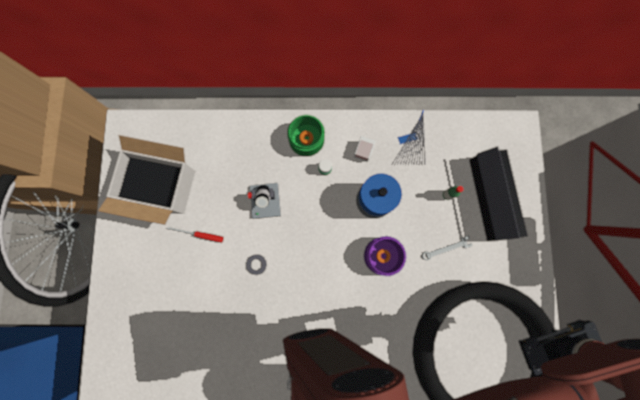

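The scene view shows the blue-lidded grey canister at (267,248), the scope at (368,180), the purple look-alike at (215,221) and the green one at (397,251). In the top view the lid is at (380,195), its knob at (382,191), and the scope lens is near (262,200).

```bash
cat > h.py <<'E'
from station import telemetry, viewer
import cv2,numpy as np
def model(c):
    m=viewer.camera_model(c); K=np.array([[m['fx'],0,m['cx']],[0,m['fy'],m['cy']],[0,0,1]]); return K,m['distortion'],m['eye'],m['rotation']
def cloud(c,d):
    K,D,e,R=model(c); v,u=np.mgrid[0:400,0:640]
    n=cv2.undistortPoints(np.stack([u,v],-1).reshape(-1,1,2).astype(np.float64),K,D).reshape(400,640,2)
    P=np.concatenate([n*d[...,None],d[...,None]],-1)@R.T+e; P[d<=0]=np.nan; return P
def proj(c,X):
    K,D,e,R=model(c); X=np.atleast_2d(X); return cv2.projectPoints((X-e)@R,np.zeros(3),np.zeros(3),K,D)[0].reshape(-1,2)
def ray(c,uv):
    K,D,e,R=model(c); n=cv2.undistortPoints(np.array(uv,float).reshape(1,1,2),K,D).ravel(); r=R@np.r_[n,1]; return e,r/np.linalg.norm(r)
def tri(a,b):
    (e1,r1),(e2,r2)=a,b; s=np.linalg.lstsq(np.c_[r1,-r2],e2-e1,rcond=None)[0]; p,q=e1+s[0]*r1,e2+s[1]*r2; return (p+q)/2,np.linalg.norm(p-q)
def circ(xy):
    A=np.c_[2*xy,np.ones(len(xy))]; s=np.linalg.lstsq(A,(xy**2).sum(1),rcond=None)[0]; return s[:2],np.sqrt(s[2]+s[:2]@s[:2])
E
python3 - <<'E'
from h import *
for c in ["scene","top"]:
    f=np.load(c+"0.npz"); p,d=f['p'],f['d']; P=cloud(c,d)
    for t in ["lid_knob","canister","scope_head","grease_jar","nipple_box","cog","screwdriver","wrench","lube"]:
        for s in viewer.silhouettes(t,c)[:3]:
            m=s['pixels']; Q=P[m]; Q=Q[np.isfinite(Q[:,0])]
            print(c,t,round(s['score'],2),s['box'],m.sum(),np.round(np.median(Q,0),3),np.round(Q.min(0),3),np.round(Q.max(0),3))
            if t=="lid_knob" and s['score']>.5:
                for lo,hi in [(.168,.19),(.14,.158)]:
                    k=Q[(Q[:,2]>lo)&(Q[:,2]<hi)]; 
                    print('  lay',lo,len(k),k.mean(0).round(4),(k.min(0)+k.max(0))/2)
            if t=="scope_head" and s['score']>.5:
                np.save(c+"_scope.npy",m)
    x0,y0=(335,140) if c=="scene" else (235,175)
    cv2.imwrite(f"pics/{c}_sc.png",cv2.resize(p[y0:y0+65,x0:x0+60,::-1],None,fx=9,fy=9,interpolation=cv2.INTER_CUBIC))
a=cv2.imread("pics/scene_sc.png");b=cv2.imread("pics/top_sc.png");cv2.imwrite("pics/sc.png",cv2.resize(np.hstack([a,b]),(800,433)))
E
```

```text
scene lid_knob 0.69 [239.5, 213.0, 52.8, 58.1] 2626 [ 0.627 -0.197  0.148] [ 0.443 -0.249 -0.003] [ 0.676 -0.048  0.183]
  lay 0.168 108 [ 0.6122 -0.1872  0.1771] [ 0.61077551 -0.18601964  0.17560064]
  lay 0.14 1737 [ 0.6145 -0.1885  0.1483] [ 0.60893021 -0.18489432  0.14868103]
scene canister 0.74 [190.0, 198.6, 50.2, 51.5] 2153 [ 0.417 -0.211  0.049] [ 0.296 -0.276 -0.003] [ 0.484 -0.111  0.093]
scene canister 0.68 [243.9, 251.8, 48.2, 35.2] 795 [ 0.663 -0.221  0.04 ] [ 0.566 -0.251 -0.004] [ 0.678 -0.133  0.08 ]
scene canister 0.58 [368.4, 219.5, 53.7, 62.1] 2479 [0.834 0.059 0.047] [ 0.77  -0.011 -0.002] [0.9   0.119 0.094]
scene scope_head 0.84 [357.4, 156.2, 30.3, 36.2] 414 [0.624 0.192 0.081] [0.576 0.174 0.029] [0.658 0.22  0.11 ]
scene scope_head 0.72 [313.9, 273.4, 32.2, 40.0] 891 [ 0.797 -0.157  0.049] [ 0.728 -0.188 -0.004] [ 0.832 -0.095  0.055]
scene grease_jar 0.66 [338.6, 231.0, 17.0, 26.4] 381 [ 0.729 -0.02   0.051] [ 0.683 -0.036 -0.003] [0.747 0.045 0.067]
scene nipple_box 0.83 [312.7, 274.5, 36.8, 40.3] 896 [ 0.798 -0.157  0.049] [ 0.73  -0.188 -0.004] [ 0.832 -0
[... 582 characters left out ...]

scene lube 0.18 [129.0, 261.0, 49.4, 52.3] 422 [ 0.443 -0.441  0.007] [ 0.402 -0.519 -0.003] [ 0.486 -0.349  0.016]
top lid_knob 0.78 [358.8, 173.5, 45.0, 43.9] 1483 [ 0.607 -0.179  0.148] [ 0.546 -0.285 -0.004] [ 0.711 -0.118  0.185]
  lay 0.168 71 [ 0.6104 -0.1823  0.1784] [ 0.61082471 -0.18346513  0.17714441]
  lay 0.14 1243 [ 0.6101 -0.1828  0.1482] [ 0.61150863 -0.1831829   0.14776371]
top lid_knob 0.75 [438.8, 184.1, 22.7, 12.8] 200 [ 0.627 -0.435  0.078] [ 0.612 -0.46  -0.002] [ 0.648 -0.423  0.123]<stdin>:11: RuntimeWarning: Mean of empty slice.
  ret = um.true_divide(
Traceback (most recent call last):
ValueError: zero-size array to reduction operation minimum which has no identity
```

Run:
```python
from h import *
for c in ["scene","top"]:
    f=np.load(c+"0.npz"); p,d=f['p'],f['d']; P=cloud(c,d)
    np.set_printoptions(suppress=True,precision=4)
    # lid top-plate circle fit (robust): plane pixels around lid at z .14-.155
    Q=P.reshape(-1,3); k=Q[(abs(Q[:,2]-.148)<.008)&(np.hypot(Q[:,0]-.611,Q[:,1]+.185)<.085)][:,:2]
    h=cv2.convexHull(k.astype(np.float32))[:,0]; print(c,'lid plate circ',circ(h.astype(float)),'minenc',cv2.minEnclosingCircle(k.astype(np.float32)))
    for s in viewer.silhouettes("scope_head",c)[:2]:
        m=s['pixels']; q=P[m]; q=q[np.isfinite(q[:,0])]
        print(c,round(s['score'],2),s['box'],np.median(q,0))
    x0,y0=(335,145) if c=="scene" else (237,172)
    cv2.imwrite(f"pics/{c}_sc.png",cv2.resize(p[y0:y0+60,x0:x0+60,::-1],None,fx=400/60,fy=400/60,interpolation=cv2.INTER_CUBIC))
    sub=P[y0:y0+60,x0:x0+60].reshape(-1,3); col=p[y0:y0+60,x0:x0+60].reshape(-1,3).astype(int)
    w=(col.min(1)>150)&(sub[:,2]>.06); vv,uu=np.mgrid[y0:y0+60,x0:x0+60]
    print('white',w.sum(),np.c_[uu.ravel()[w],vv.ravel()[w]].mean(0),sub[w].mean(0))
    X=sub[w]; X=X[np.isfinite(X[:,0])]; u,s,vt=np.linalg.svd(X-X.mean(0)); print('normal',vt[2],s, 'std',X.std(0))
a=cv2.imread("pics/scene_sc.png");b=cv2.imread("pics/top_sc.png");cv2.imwrite("pics/sc.png",np.hstack([a,b]))
```

```text
scene lid plate circ (array([ 0.6102, -0.185 ]), np.float64(0.06481666968716752)) minenc ((0.6088568568229675, -0.1862269788980484), 0.06676571071147919)
scene 0.84 [357.4, 156.2, 30.3, 36.2] [0.6236 0.1921 0.0813]
scene 0.72 [313.9, 273.4, 32.2, 40.0] [ 0.7973 -0.1571  0.0491]
white 90 [365.8333 167.6222] [0.609  0.1929 0.0881]
normal [ 0.1837 -0.4746  0.8608] [0.1964 0.0794 0.0598] std [0.0193 0.009  0.0092]
top lid plate circ (array([ 0.6111, -0.1831]), np.float64(0.06438253633949509)) minenc ((0.611569881439209, -0.18292805552482605), 0.06533602625131607)
top 0.67 [254.2, 181.7, 11.9, 26.9] [0.6091 0.2003 0.0887]
top 0.52 [317.6, 157.5, 16.6, 19.7] [ 0.7173 -0.0087  0.0584]
white 118 [262.0932 200.6356] [0.5933 0.1986 0.0941]
normal [-0.0607 -0.4803  0.875 ] [0.166  0.1031 0.0826] std [0.0148 0.0098 0.0082]
```

View pics/sc.png

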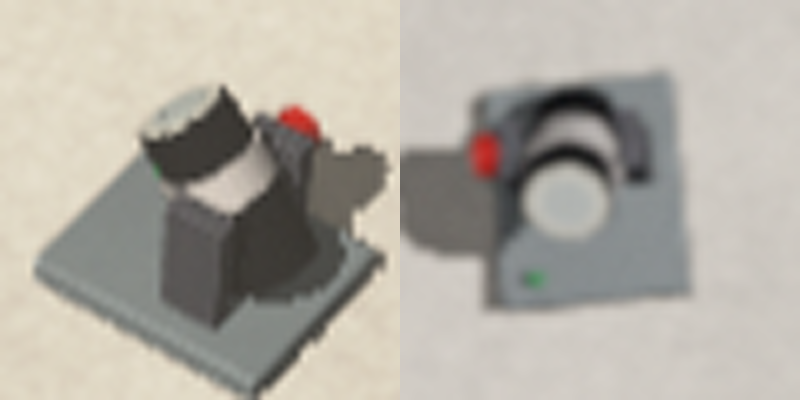

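The left crop (scene) shows the lens face near (362,161). The right crop (top) shows it near (262,202), with the line of sight towards the robot and the stand turned a few degrees.

Run:
```python
from h import *
np.set_printoptions(suppress=True,precision=4)
print(tri(ray("scene",(362,161.3)),ray("top",(262,201.5))))
def plane(c,uv,z):
    e,r=ray(c,uv); return e+r*(z-e[2])/r[2]
o=.5-.075
for z in (0.012,):
    cs=[plane("top",(237+(x-400)/6.667-.43,172+y/6.667-.43),z) for x,y in [(475,92),(668,72),(690,293),(487,308)]]
    ct=[plane("scene",(335+x/6.667-.43,145+y/6.667-.43),z) for x,y in [(37,268),(250,390),(385,258)]]
    for n,q in(("top",cs),("scene",ct)):
        q=np.array(q);print(n,q,q.mean(0))
        e=np.diff(np.vstack([q,q[:1]]),axis=0); print(np.linalg.norm(e,axis=1),np.degrees(np.arctan2(e[:,1],e[:,0])))
# front face plane fit: pts above z .08 near lens
for c,uv in(("top",(262,201.5)),("scene",(362,161.3))):
    f=np.load(c+"0.npz");P=cloud(c,f['d']); v,u=np.mgrid[0:400,0:640]
    X=P[np.hypot(u-uv[0],v-uv[1])<4]; print(c,len(X),np.median(X,0)); A=np.c_[X[:,:2],np.ones(len(X))]; s=np.linalg.lstsq(A,X[:,2],rcond=None)[0]; n=np.r_[-s[:2],1];n/=np.linalg.norm(n);print('n',n)
```

```text
(array([0.5898, 0.1982, 0.0964]), np.float64(0.00074230011197351))
top [[0.6606 0.2633 0.012 ]
 [0.6718 0.1611 0.012 ]
 [0.5537 0.147  0.012 ]
 [0.5454 0.2531 0.012 ]] [0.6079 0.2061 0.012 ]
[0.1029 0.1189 0.1064 0.1156] [ -83.7499 -173.2163   94.4797    5.057 ]
scene [[0.5556 0.145  0.012 ]
 [0.6699 0.1567 0.012 ]
 [0.664  0.2571 0.012 ]] [0.6298 0.1863 0.012 ]
[0.1149 0.1005 0.156 ] [   5.8801   93.3461 -134.044 ]
top 48 [0.5897 0.1983 0.0977]
n [-0.5895 -0.0908  0.8027]
scene 48 [nan nan nan]
 ** On entry to DLASCL parameter number  4 had an illegal value
 ** On entry to DLASCL parameter number  4 had an illegal valueTraceback (most recent call last):
  File "<stdin>", line 16, in <module>
    x, resids, rank, s = _umath_linalg.lstsq(a, b, rcond,
                         ~~~~~~~~~~~~~~~~~~~^^^^^^^^^^^^^
                                             signature=signature)
                                             ^^^^^^^^^^^^^^^^^^^^
    raise LinAlgError("SVD did not converge in Linear Least Squares")
numpy.linalg.LinAlgError: SVD did not converge in Linear Least Squares
```

```bash
cat > d.py <<'E'
import sys; from h import *
from scipy.spatial.transform import Rotation as R
# usage: d.py x y z [nx ny nz yaw?] -> shift in tool cm, turn to make tool z = -n
s=telemetry.read_state(); T=s['ee_rot']; a=[float(v) for v in sys.argv[1:]]
np.set_printoptions(suppress=True,precision=4)
print('t',round(s['time'],2),'pos',s['tool_pos'],'w',round(s['width'],3),'f',s['ft_force'],'q',s['joint_pos'])
if len(a)>=3: print('shift cm',T.T@(np.array(a[:3])-s['tool_pos'])*100)
z=-np.array(a[3:6]) if len(a)>=6 else np.array([0,0,-1.]); z/=np.linalg.norm(z)
zt=T.T@z; ax=np.cross([0,0,1],zt); n=np.linalg.norm(ax); print('turn',ax/n*np.arctan2(n,zt[2]) if n>1e-9 else 0)
E
python3 -m creep '[{"dx":3.3,"dy":-1.65},{"dx":3.3,"dy":-1.65},{"dx":3.3,"dy":-1.65},{"dx":3.3,"dy":-1.65},{"dx":3.3,"dy":-1.65},{"dx":3.3,"dy":-1.65},{"dx":3.3,"dy":-1.65},{"dx":3.3,"dy":-1.65}]' 40
python3 -m creep '[{"dx":3.3,"dy":-1.65},{"dx":3.3,"dy":-1.65},{"dx":3.3,"dy":-1.65},{"dx":3.3,"dy":-1.65},{"dx":3.3,"dy":-1.65},{"dx":3.3,"dy":-1.65},{"dx":3.3,"dy":-1.65},{}]'
python3 d.py .6107 -.184 .153
```

```text
t 0.7 pos [ 0.1894 -0.5956  0.2226] w 1.0 f [ 0.1615  0.0572 -0.1955] q [-1.3891  0.2203  1.5265  0.      1.3947 -0.1261]
shift cm [ 52.6239 -26.4647   6.9577]
turn [ 0.0001 -0.      0.    ]validation failed for argument at $[0]...
validation failed for argument at $[0]...
```

```bash
python3 -m creep '[{"wx":0,"wy":0,"wz":0,"dx":3.3,"dy":-1.65,"dz":0,"jaw":0},{"wx":0,"wy":0,"wz":0,"dx":3.3,"dy":-1.65,"dz":0,"jaw":0},{"wx":0,"wy":0,"wz":0,"dx":3.3,"dy":-1.65,"dz":0,"jaw":0},{"wx":0,"wy":0,"wz":0,"dx":3.3,"dy":-1.65,"dz":0,"jaw":0},{"wx":0,"wy":0,"wz":0,"dx":3.3,"dy":-1.65,"dz":0,"jaw":0},{"wx":0,"wy":0,"wz":0,"dx":3.3,"dy":-1.65,"dz":0,"jaw":0},{"wx":0,"wy":0,"wz":0,"dx":3.3,"dy":-1.65,"dz":0,"jaw":0},{"wx":0,"wy":0,"wz":0,"dx":3.3,"dy":-1.65,"dz":0,"jaw":0}]' 40
python3 d.py .6107 -.184 .153
```

```text
time: 1.37
tool_pos: [0.402, -0.3885, 0.2228]
ee_rot: [[0.953, 0.303, 0.0], [0.303, -0.953, -0.001], [0.0, 0.001, -1.0]]
ft_force: [0.6, 0.0, -0.6]
width: 1.003
t 1.37 pos [ 0.402  -0.3885  0.2228] w 1.003 f [ 0.639   0.0193 -0.6428] q [-0.9094  0.0626  1.701   0.      1.3773  0.3538]
shift cm [ 26.079  -13.1739   6.9822]
turn [ 0.0006 -0.0002  0.    ]
```

```bash
python3 -m creep '[{"wx":0,"wy":0,"wz":0,"dx":3.3,"dy":-1.65,"dz":0,"jaw":0},{"wx":0,"wy":0,"wz":0,"dx":3.3,"dy":-1.65,"dz":0,"jaw":0},{"wx":0,"wy":0,"wz":0,"dx":3.3,"dy":-1.65,"dz":0,"jaw":0},{"wx":0,"wy":0,"wz":0,"dx":3.3,"dy":-1.65,"dz":0,"jaw":0},{"wx":0,"wy":0,"wz":0,"dx":3.3,"dy":-1.65,"dz":0,"jaw":0},{"wx":0,"wy":0,"wz":0,"dx":3.3,"dy":-1.65,"dz":0,"jaw":0},{"wx":0,"wy":0,"wz":0,"dx":3.3,"dy":-1.65,"dz":0,"jaw":0},{"wx":0,"wy":0,"wz":0,"dx":3,"dy":-1.6,"dz":0,"jaw":0}]'
python3 d.py .6107 -.184 .153
```

```text
time: 2.03
tool_pos: [0.6112, -0.1837, 0.2227]
ee_rot: [[0.953, 0.303, 0.001], [0.303, -0.953, -0.0], [0.0, 0.0, -1.0]]
ft_force: [0.1, -0.7, -0.4]
width: 0.998
t 2.03 pos [ 0.6112 -0.1837  0.2227] w 0.998 f [ 0.1028 -0.6748 -0.3825] q [-0.4155  0.2512  1.4898  0.0001  1.4001  0.8471]
shift cm [-0.0648  0.0106  6.97  ]
turn [ 0.0002 -0.0005  0.    ]
```

Right above the knob. Descend, close, then check.

```bash
python3 -m creep '[{"wx":0,"wy":0,"wz":0,"dx":0,"dy":0,"dz":2,"jaw":0},{"wx":0,"wy":0,"wz":0,"dx":0,"dy":0,"dz":2,"jaw":0},{"wx":0,"wy":0,"wz":0,"dx":0,"dy":0,"dz":1.5,"jaw":0},{"wx":0,"wy":0,"wz":0,"dx":0,"dy":0,"dz":1,"jaw":0},{"wx":0,"wy":0,"wz":0,"dx":0,"dy":0,"dz":0.4,"jaw":0},{"wx":0,"wy":0,"wz":0,"dx":0,"dy":0,"dz":0,"jaw":0}]' 40
python3 -m creep '[{"wx":0,"wy":0,"wz":0,"dx":0,"dy":0,"dz":0,"jaw":255},{"wx":0,"wy":0,"wz":0,"dx":0,"dy":0,"dz":0,"jaw":255},{"wx":0,"wy":0,"wz":0,"dx":0,"dy":0,"dz":0,"jaw":255},{"wx":0,"wy":0,"wz":0,"dx":0,"dy":0,"dz":0,"jaw":255},{"wx":0,"wy":0,"wz":0,"dx":0,"dy":0,"dz":0,"jaw":255},{"wx":0,"wy":0,"wz":0,"dx":0,"dy":0,"dz":0,"jaw":255},{"wx":0,"wy":0,"wz":0,"dx":0,"dy":0,"dz":0,"jaw":255},{"wx":0,"wy":0,"wz":0,"dx":0,"dy":0,"dz":0,"jaw":255}]'
```

```text
time: 2.53
tool_pos: [0.6092, -0.1854, 0.1525]
ee_rot: [[0.953, 0.303, -0.002], [0.303, -0.953, 0.001], [-0.001, -0.001, -1.0]]
ft_force: [-0.0, 0.1, 0.6]
width: 0.999
time: 3.2
tool_pos: [0.6098, -0.1854, 0.1536]
ee_rot: [[0.953, 0.303, 0.0], [0.303, -0.953, -0.0], [0.0, 0.0, -1.0]]
ft_force: [-0.9, 0.2, 0.1]
width: 0.477
```

```bash
python3 -m creep '[{"wx":0,"wy":0,"wz":0,"dx":0,"dy":0,"dz":0,"jaw":255},{"wx":0,"wy":0,"wz":0,"dx":0,"dy":0,"dz":0,"jaw":255},{"wx":0,"wy":0,"wz":0,"dx":0,"dy":0,"dz":0,"jaw":255},{"wx":0,"wy":0,"wz":0,"dx":0,"dy":0,"dz":0,"jaw":255},{"wx":0,"wy":0,"wz":0,"dx":0,"dy":0,"dz":0,"jaw":255},{"wx":0,"wy":0,"wz":0,"dx":0,"dy":0,"dz":0,"jaw":255}]'
python3 -m creep '[{"wx":0,"wy":0,"wz":0,"dx":0,"dy":0,"dz":-0.5,"jaw":255},{"wx":0,"wy":0,"wz":0,"dx":0,"dy":0,"dz":-1,"jaw":255},{"wx":0,"wy":0,"wz":0,"dx":0,"dy":0,"dz":-1.5,"jaw":255},{"wx":0,"wy":0,"wz":0,"dx":0,"dy":0,"dz":-1.5,"jaw":255},{"wx":0,"wy":0,"wz":0,"dx":0,"dy":0,"dz":-1.5,"jaw":255},{"wx":0,"wy":0,"wz":0,"dx":0,"dy":0,"dz":-1.5,"jaw":255},{"wx":0,"wy":0,"wz":0,"dx":0,"dy":0,"dz":-1.5,"jaw":255},{"wx":0,"wy":0,"wz":0,"dx":0,"dy":0,"dz":-1,"jaw":255}]'
python3 d.py .425 0 .26
```

```text
time: 3.7
tool_pos: [0.6098, -0.1853, 0.1535]
ee_rot: [[0.953, 0.303, -0.0], [0.303, -0.953, 0.0], [-0.0, -0.0, -1.0]]
ft_force: [-0.4, 0.8, 0.7]
width: 0.311
time: 4.37
tool_pos: [0.6104, -0.1858, 0.2561]
ee_rot: [[0.953, 0.303, 0.002], [0.303, -0.953, -0.001], [0.002, 0.002, -1.0]]
ft_force: [0.0, 0.3, -2.1]
width: 0.311
t 4.37 pos [ 0.6104 -0.1858  0.2561] w 0.311 f [ 0.0312  0.2713 -2.0763] q [-0.4189  0.23    1.4523 -0.0001  1.4568  0.8442]
shift cm [-12.0382 -23.3172  -0.4469]
turn [ 0.0017 -0.0018  0.    ]
```

```bash
python3 -m creep '[{"wx":0,"wy":0,"wz":0,"dx":-0.6,"dy":-1.1,"dz":0,"jaw":255},{"wx":0,"wy":0,"wz":0,"dx":-1.2,"dy":-2.3,"dz":0,"jaw":255},{"wx":0,"wy":0,"wz":0,"dx":-1.4,"dy":-2.8,"dz":0,"jaw":255},{"wx":0,"wy":0,"wz":0,"dx":-1.4,"dy":-2.8,"dz":0,"jaw":255},{"wx":0,"wy":0,"wz":0,"dx":-1.4,"dy":-2.8,"dz":0,"jaw":255},{"wx":0,"wy":0,"wz":0,"dx":-1.4,"dy":-2.8,"dz":0,"jaw":255},{"wx":0,"wy":0,"wz":0,"dx":-1.4,"dy":-2.8,"dz":0,"jaw":255},{"wx":0,"wy":0,"wz":0,"dx":-1.4,"dy":-2.8,"dz":0,"jaw":255}]'
python3 -m creep '[{"wx":0,"wy":0,"wz":0,"dx":-1.2,"dy":-2.1,"dz":0,"jaw":255},{"wx":0,"wy":0,"wz":0,"dx":-0.6,"dy":-1,"dz":0,"jaw":255},{"wx":0,"wy":0,"wz":0,"dx":0,"dy":0,"dz":1,"jaw":255},{"wx":0,"wy":0,"wz":0,"dx":0,"dy":0,"dz":2.5,"jaw":255},{"wx":0,"wy":0,"wz":0,"dx":0,"dy":0,"dz":3,"jaw":255},{"wx":0,"wy":0,"wz":0,"dx":0,"dy":0,"dz":3,"jaw":255},{"wx":0,"wy":0,"wz":0,"dx":0,"dy":0,"dz":3,"jaw":255},{"wx":0,"wy":0,"wz":0,"dx":0,"dy":0,"dz":2.5,"jaw":255}]'
python3 d.py .425 0 .079
python3 - <<'E'
from h import *
p,d=viewer.read_camera("scene"); cv2.imwrite("pics/s1.png",p[100:330,120:460,::-1])
P=cloud("scene",d); Q=P.reshape(-1,3)
k=Q[(np.hypot(Q[:,0]-.61,Q[:,1]+.185)<.035)&(Q[:,2]>.12)&(Q[:,2]<.15)]; print(len(k),k.mean(0),k.min(0),k.max(0))
E
```

```text
time: 5.03
tool_pos: [0.4502, -0.023, 0.2538]
ee_rot: [[0.953, 0.303, 0.0], [0.303, -0.953, -0.0], [0.0, 0.0, -1.0]]
ft_force: [1.1, 0.7, -1.7]
width: 0.313
time: 5.7
tool_pos: [0.4246, -0.0004, 0.1012]
ee_rot: [[0.953, 0.302, -0.001], [0.302, -0.953, -0.0], [-0.001, 0.0, -1.0]]
ft_force: [-0.1, 0.5, -2.9]
width: 0.313
t 5.7 pos [ 0.4246 -0.0004  0.1012] w 0.313 f [-0.058   0.4736 -2.9083] q [-0.1868 -0.1443  2.1422 -0.0005  1.1445  1.0769]
shift cm [ 0.0487 -0.0292  2.2183]
turn [ 0.      0.0009 -0.    ]
152 [ 0.61279825 -0.18730339  0.13069554] [ 0.59439748 -0.20293354  0.1200026 ] [ 0.62757111 -0.16725006  0.1440572 ]
```

View pics/s1.png

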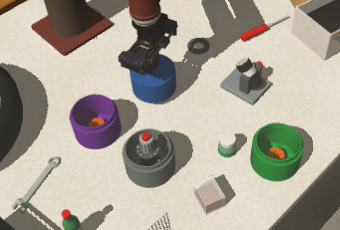

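The view shows the lid held above free bench, the hub with its red cap exposed in the grey canister (about (147,140) in the crop), and the bystanders unmoved. I'll set the lid down.

```bash
python3 -m creep '[{"wx":0,"wy":0,"wz":0,"dx":0,"dy":0,"dz":1,"jaw":255},{"wx":0,"wy":0,"wz":0,"dx":0,"dy":0,"dz":0.6,"jaw":255},{"wx":0,"wy":0,"wz":0,"dx":0,"dy":0,"dz":0.4,"jaw":255},{"wx":0,"wy":0,"wz":0,"dx":0,"dy":0,"dz":0.2,"jaw":255},{"wx":0,"wy":0,"wz":0,"dx":0,"dy":0,"dz":0.1,"jaw":255},{"wx":0,"wy":0,"wz":0,"dx":0,"dy":0,"dz":0,"jaw":255},{"wx":0,"wy":0,"wz":0,"dx":0,"dy":0,"dz":0,"jaw":255}]'
```

```text
time: 6.33
tool_pos: [0.4256, 0.0001, 0.0813]
ee_rot: [[0.953, 0.303, 0.002], [0.303, -0.953, -0.0], [0.001, 0.001, -1.0]]
ft_force: [-0.4, -0.5, -2.6]
width: 0.307
```

```bash
python3 -m creep '[{"wx":0,"wy":0,"wz":0,"dx":0,"dy":0,"dz":0.15,"jaw":255},{"wx":0,"wy":0,"wz":0,"dx":0,"dy":0,"dz":0,"jaw":255},{"wx":0,"wy":0,"wz":0,"dx":0,"dy":0,"dz":0,"jaw":255}]'
python3 -m creep '[{"wx":0,"wy":0,"wz":0,"dx":0,"dy":0,"dz":0.15,"jaw":255},{"wx":0,"wy":0,"wz":0,"dx":0,"dy":0,"dz":0,"jaw":255},{"wx":0,"wy":0,"wz":0,"dx":0,"dy":0,"dz":0,"jaw":255}]'
```

```text
time: 6.58
tool_pos: [0.4249, 0.0003, 0.0792]
ee_rot: [[0.953, 0.303, 0.0], [0.303, -0.953, -0.0], [0.0, 0.0, -1.0]]
ft_force: [0.4, -0.4, -3.2]
width: 0.311
time: 6.83
tool_pos: [0.4253, 0.0002, 0.0784]
ee_rot: [[0.953, 0.303, 0.0], [0.303, -0.953, -0.0], [0.0, 0.0, -1.0]]
ft_force: [-3.6, 0.6, 5.4]
width: 0.309
```

Contact with the bench (+5 N). Release and raise.

```bash
python3 -m creep '[{"wx":0,"wy":0,"wz":0,"dx":0,"dy":0,"dz":0,"jaw":60},{"wx":0,"wy":0,"wz":0,"dx":0,"dy":0,"dz":0,"jaw":60},{"wx":0,"wy":0,"wz":0,"dx":0,"dy":0,"dz":0,"jaw":60},{"wx":0,"wy":0,"wz":0,"dx":0,"dy":0,"dz":0,"jaw":60},{"wx":0,"wy":0,"wz":0,"dx":0,"dy":0,"dz":0,"jaw":60},{"wx":0,"wy":0,"wz":0,"dx":0,"dy":0,"dz":0,"jaw":60},{"wx":0,"wy":0,"wz":0,"dx":0,"dy":0,"dz":-1,"jaw":0},{"wx":0,"wy":0,"wz":0,"dx":0,"dy":0,"dz":-2,"jaw":0}]'
python3 -m creep '[{"wx":0,"wy":0,"wz":0,"dx":0,"dy":0,"dz":-3,"jaw":0},{"wx":0,"wy":0,"wz":0,"dx":0,"dy":0,"dz":-3,"jaw":0},{"wx":0,"wy":0,"wz":0,"dx":0,"dy":0,"dz":-2.5,"jaw":0},{"wx":0,"wy":0,"wz":0,"dx":0,"dy":0,"dz":-1,"jaw":0},{"wx":0,"wy":0,"wz":0,"dx":0,"dy":0,"dz":0,"jaw":0}]'
cat > hub.py <<'E'
from h import *
np.set_printoptions(suppress=True,precision=4)
for c in ("scene","top"):
    p,d=viewer.read_camera(c); P=cloud(c,d); cv2.imwrite(f"pics/{c}_h.png",p[:,:,::-1])
    red=(p[...,0]>120)&(p[...,1]<90)&(p[...,2]<90); near=np.hypot(P[...,0]-.611,P[...,1]+.185)<.05
    m=red&near&(P[...,2]>.1); v,u=np.nonzero(m); print(c,'cap',m.sum(),u.mean(),v.mean(),P[m].mean(0),P[m].min(0),P[m].max(0))
    q=P.reshape(-1,3); k=q[(abs(q[:,2]-.087)<.005)&(np.hypot(q[:,0]-.611,q[:,1]+.185)<.075)&(np.hypot(q[:,0]-.611,q[:,1]+.185)>.047)][:,:2]
    print('rim',len(k),cv2.minEnclosingCircle(k.astype(np.float32)),circ(cv2.convexHull(k.astype(np.float32))[:,0].astype(float)))
    k=q[(abs(q[:,2]-.106)<.01)&(np.hypot(q[:,0]-.425,q[:,1])<.05)]; print('knob top',len(k),k.mean(0) if len(k) else 0)
    k=q[(abs(q[:,2]-.073)<.012)&(np.hypot(q[:,0]-.425,q[:,1])<.09)]
    if len(k): print('plate z',k[:,2].mean(),circ(cv2.convexHull(k[:,:2].astype(np.float32))[:,0].astype(float)), np.linalg.lstsq(np.c_[k[:,:2],np.ones(len(k))],k[:,2],rcond=None)[0])
E
python3 hub.py; python3 d.py .611 -.1845 .22
```

```text
time: 7.5
tool_pos: [0.4227, 0.0006, 0.106]
ee_rot: [[0.953, 0.303, -0.005], [0.303, -0.953, 0.001], [-0.005, -0.003, -1.0]]
ft_force: [0.4, 0.6, 0.6]
width: 0.827
time: 7.92
tool_pos: [0.4269, -0.0001, 0.206]
ee_rot: [[0.953, 0.303, 0.006], [0.303, -0.953, -0.001], [0.006, 0.003, -1.0]]
ft_force: [1.3, -0.4, -0.1]
width: 0.996
scene cap 56 265.19642857142856 235.75 [ 0.6109 -0.1856  0.1376] [ 0.5999 -0.1943  0.126 ] [ 0.6196 -0.1714  0.1441]
rim 271 ((0.6086462140083313, -0.1855415403842926), 0.060797080397605896) (array([ 0.6093, -0.1846]), np.float64(0.058892320252105175))
knob top 68 [ 0.4281 -0.0032  0.1026]
plate z 0.07193294342788 (array([ 0.4261, -0.0023]), np.float64(0.0658844124950747)) [-0.0163  0.0079  0.079 ]
top cap 19 379.89473684210526 193.42105263157896 [ 0.6109 -0.1812  0.1386] [ 0.6054 -0.1882  0.1358] [ 0.6157 -0.1751  0.1442]
rim 150 ((0.6109647750854492, -0.1832200437784195), 0.059182003140449524) (array([ 0.6114, -0.183 ]), np.float64(0.05834471823102325))
knob top 0 0
plate z 0.07255411999027758 (array([0.3675, 0.0085]), np.float64(0.01304199458606278)) [-0.0115 -0.0847  0.0775]
t 8.02 pos [0.4246 0.0003 0.202 ] w 1.0 f [-0.3307  0.8575 -0.538 ] q [-0.1855 -0.2653  2.0428 -0.      1.3645  1.0775]
shift cm [12.1673 23.2575 -1.8099]
turn [-0.0001  0.0003  0.    ]
```

Lid stands level (plate z 0.072, knob top 0.103) at about (0.426,−0.002). Hub axis at (0.610,−0.184), cap top 0.138. Going above the hub.

```bash
python3 -m creep '[{"wx":0,"wy":0,"wz":0,"dx":0.6,"dy":1.2,"dz":0,"jaw":0},{"wx":0,"wy":0,"wz":0,"dx":1.5,"dy":2.9,"dz":0,"jaw":0},{"wx":0,"wy":0,"wz":0,"dx":1.6,"dy":3.1,"dz":0,"jaw":0},{"wx":0,"wy":0,"wz":0,"dx":1.6,"dy":3.1,"dz":0,"jaw":0},{"wx":0,"wy":0,"wz":0,"dx":1.6,"dy":3.1,"dz":0,"jaw":0},{"wx":0,"wy":0,"wz":0,"dx":1.6,"dy":3.1,"dz":0,"jaw":0},{"wx":0,"wy":0,"wz":0,"dx":1.6,"dy":3.1,"dz":0,"jaw":0},{"wx":0,"wy":0,"wz":0,"dx":1.5,"dy":2.7,"dz":0,"jaw":0}]'
python3 -m creep '[{"wx":0,"wy":0,"wz":0,"dx":0.5,"dy":1,"dz":0,"jaw":0},{"wx":0,"wy":0,"wz":0,"dx":0,"dy":0,"dz":0,"jaw":0},{"wx":0,"wy":0,"wz":0,"dx":0,"dy":0,"dz":0,"jaw":0}]' 60
python3 d.py .6103 -.1845 .093
```

```text
time: 8.68
tool_pos: [0.6027, -0.1783, 0.199]
ee_rot: [[0.953, 0.302, -0.004], [0.302, -0.953, 0.002], [-0.004, -0.003, -1.0]]
ft_force: [1.2, 0.2, 0.3]
width: 1.0
time: 8.93
tool_pos: [0.6094, -0.1848, 0.1993]
ee_rot: [[0.953, 0.302, -0.005], [0.302, -0.953, 0.002], [-0.004, -0.004, -1.0]]
ft_force: [-0.4, -0.2, -0.7]
width: 1.003
t 8.93 pos [ 0.6094 -0.1848  0.1993] w 1.003 f [-0.3944 -0.1829 -0.7146] q [-0.4183  0.2685  1.5134  0.0002  1.3651  0.8454]
shift cm [ 0.1362  0.035  10.6335]
turn [-0.0036  0.0038  0.    ]
```

```bash
python3 -m creep '[{"wx":0,"wy":0.004,"wz":0,"dx":0.1,"dy":0,"dz":1,"jaw":0},{"wx":0,"wy":0,"wz":0,"dx":0,"dy":0,"dz":2,"jaw":0},{"wx":0,"wy":0,"wz":0,"dx":0,"dy":0,"dz":2,"jaw":0},{"wx":0,"wy":0,"wz":0,"dx":0,"dy":0,"dz":2,"jaw":0},{"wx":0,"wy":0,"wz":0,"dx":0,"dy":0,"dz":2,"jaw":0},{"wx":0,"wy":0,"wz":0,"dx":0,"dy":0,"dz":1,"jaw":0},{"wx":0,"wy":0,"wz":0,"dx":0,"dy":0,"dz":0,"jaw":0},{"wx":0,"wy":0,"wz":0,"dx":0,"dy":0,"dz":0,"jaw":0}]' 60
python3 d.py .6103 -.1845 .093
```

```text
time: 9.6
tool_pos: [0.6113, -0.1839, 0.102]
ee_rot: [[0.953, 0.304, 0.002], [0.304, -0.953, 0.002], [0.003, -0.001, -1.0]]
ft_force: [-0.1, -0.2, 0.1]
width: 0.998
t 9.6 pos [ 0.6113 -0.1839  0.102 ] w 0.998 f [-0.0988 -0.1545  0.0693] q [-0.4171  0.357   1.5943  0.003   1.1888  0.8442]
shift cm [-0.1176  0.0313  0.8979]
turn [-0.0011 -0.0029  0.    ]
```

```bash
python3 -m creep '[{"wx":0,"wy":-0.003,"wz":0,"dx":-0.1,"dy":0,"dz":0.8,"jaw":0},{"wx":0,"wy":0,"wz":0,"dx":0,"dy":0,"dz":0,"jaw":255},{"wx":0,"wy":0,"wz":0,"dx":0,"dy":0,"dz":0,"jaw":255},{"wx":0,"wy":0,"wz":0,"dx":0,"dy":0,"dz":0,"jaw":255},{"wx":0,"wy":0,"wz":0,"dx":0,"dy":0,"dz":0,"jaw":255},{"wx":0,"wy":0,"wz":0,"dx":0,"dy":0,"dz":0,"jaw":255},{"wx":0,"wy":0,"wz":0,"dx":0,"dy":0,"dz":0,"jaw":255},{"wx":0,"wy":0,"wz":0,"dx":0,"dy":0,"dz":0,"jaw":255}]' 60
python3 -m creep '[{"wx":0,"wy":0,"wz":0,"dx":0,"dy":0,"dz":0,"jaw":255},{"wx":0,"wy":0,"wz":0,"dx":0,"dy":0,"dz":0,"jaw":255},{"wx":0,"wy":0,"wz":0,"dx":0,"dy":0,"dz":0,"jaw":255},{"wx":0,"wy":0,"wz":0,"dx":0,"dy":0,"dz":0,"jaw":255},{"wx":0,"wy":0,"wz":0,"dx":0,"dy":0,"dz":0,"jaw":255},{"wx":0,"wy":0,"wz":0,"dx":0,"dy":0,"dz":0,"jaw":255}]' 60
python3 d.py
```

```text
time: 10.27
tool_pos: [0.6113, -0.1851, 0.0947]
ee_rot: [[0.953, 0.303, 0.001], [0.303, -0.953, 0.0], [0.001, 0.0, -1.0]]
ft_force: [1.1, 0.2, 0.0]
width: 0.558
time: 10.77
tool_pos: [0.6112, -0.1849, 0.0945]
ee_rot: [[0.953, 0.303, 0.001], [0.303, -0.953, 0.0], [0.001, -0.0, -1.0]]
ft_force: [0.3, 0.4, 0.4]
width: 0.383
t 10.77 pos [ 0.6112 -0.1849  0.0945] w 0.383 f [0.2567 0.4406 0.3879] q [-0.4176  0.3666  1.5972  0.0008  1.1772  0.845 ]
turn [-0.0002 -0.001   0.    ]
```

```bash
python3 -m creep '[{"wx":0,"wy":0,"wz":0,"dx":0,"dy":0,"dz":-0.5,"jaw":255},{"wx":0,"wy":0,"wz":0,"dx":0,"dy":0,"dz":-1,"jaw":255},{"wx":0,"wy":0,"wz":0,"dx":0,"dy":0,"dz":-1.5,"jaw":255},{"wx":0,"wy":0,"wz":0,"dx":0,"dy":0,"dz":-2,"jaw":255},{"wx":0,"wy":0,"wz":0,"dx":0,"dy":0,"dz":-2.5,"jaw":255},{"wx":0,"wy":0,"wz":0,"dx":0,"dy":0,"dz":-2.5,"jaw":255},{"wx":0,"wy":0,"wz":0,"dx":0,"dy":0,"dz":-2.5,"jaw":255},{"wx":0,"wy":0,"wz":0,"dx":0,"dy":0,"dz":-2.5,"jaw":255}]' 60
python3 -m creep '[{"wx":0,"wy":0,"wz":0,"dx":0,"dy":0,"dz":-1.5,"jaw":255},{"wx":0,"wy":0,"wz":0,"dx":0,"dy":0,"dz":-0.5,"jaw":255},{"wx":0,"wy":0,"wz":0,"dx":0,"dy":0,"dz":0,"jaw":255},{"wx":0,"wy":0,"wz":0,"dx":0,"dy":0,"dz":0,"jaw":255}]' 60
python3 - <<'E'
import numpy as np
L=np.array([.5898,.1982,.0963]);
for yaw in(6,):
    a=np.radians(yaw);n=np.array([-np.sin(.698)*np.cos(a),-np.sin(.698)*np.sin(a),np.cos(.698)]);print(n,'end',L+.05*n,'tcp',L+(.05+.0865)*n)
E
python3 d.py .5030 .1891 .27 -.639 -.067 .766
```

```text
time: 11.43
tool_pos: [0.6108, -0.1851, 0.2464]
ee_rot: [[0.953, 0.303, 0.001], [0.303, -0.953, 0.0], [0.001, 0.0, -1.0]]
ft_force: [-0.3, 0.1, -3.2]
width: 0.381
time: 11.77
tool_pos: [0.6106, -0.185, 0.2638]
ee_rot: [[0.953, 0.303, 0.0], [0.303, -0.953, 0.001], [0.0, -0.001, -1.0]]
ft_force: [-1.0, -0.3, -2.9]
width: 0.386
[-0.63916601 -0.06717905  0.76612909] end [0.5578417  0.19484105 0.13460645] tcp [0.50255384 0.18903006 0.20087662]
t 11.77 pos [ 0.6106 -0.185   0.2638] w 0.386 f [-0.9621 -0.2855 -2.9207] q [-0.418   0.2284  1.44    0.0006  1.4734  0.845 ]
shift cm [  1.0764 -38.9087  -0.5943]
turn [-0.1414  0.6833  0.    ]
```

```bash
python3 -m creep '[{"wx":0,"wy":0,"wz":0,"dx":-0.1,"dy":-1.2,"dz":0,"jaw":255},{"wx":0,"wy":0,"wz":0,"dx":-0.2,"dy":-2.4,"dz":0,"jaw":255},{"wx":0,"wy":0,"wz":0,"dx":-0.2,"dy":-3.2,"dz":0,"jaw":255},{"wx":0,"wy":0,"wz":0,"dx":-0.2,"dy":-3.2,"dz":0,"jaw":255},{"wx":0,"wy":0,"wz":0,"dx":-0.2,"dy":-3.2,"dz":0,"jaw":255},{"wx":0,"wy":0,"wz":0,"dx":-0.2,"dy":-3.2,"dz":0,"jaw":255},{"wx":0,"wy":0,"wz":0,"dx":-0.2,"dy":-3.2,"dz":0,"jaw":255},{"wx":0,"wy":0,"wz":0,"dx":-0.2,"dy":-3.2,"dz":0,"jaw":255}]' 60
python3 -m creep '[{"wx":0,"wy":0,"wz":0,"dx":-0.2,"dy":-3.2,"dz":0.2,"jaw":255},{"wx":0,"wy":0,"wz":0,"dx":-0.2,"dy":-3.2,"dz":0.2,"jaw":255},{"wx":0,"wy":0,"wz":0,"dx":-0.2,"dy":-3.2,"dz":0.2,"jaw":255},{"wx":0,"wy":0,"wz":0,"dx":-0.2,"dy":-3.2,"dz":0.2,"jaw":255},{"wx":0,"wy":0,"wz":0,"dx":-0.2,"dy":-2.4,"dz":0.2,"jaw":255},{"wx":0,"wy":0,"wz":0,"dx":-0.2,"dy":-1.4,"dz":0,"jaw":255},{"wx":0,"wy":0,"wz":0,"dx":0,"dy":0,"dz":0,"jaw":255}]' 60
python3 d.py .464 .185 .25 -.639 -.067 .766
```

```text
time: 12.43
tool_pos: [0.5254, 0.0296, 0.2625]
ee_rot: [[0.953, 0.303, -0.002], [0.303, -0.953, 0.001], [-0.002, -0.002, -1.0]]
ft_force: [1.5, 1.0, -2.4]
width: 0.38
time: 13.02
tool_pos: [0.4629, 0.185, 0.2525]
ee_rot: [[0.952, 0.306, -0.003], [0.306, -0.952, 0.001], [-0.003, -0.002, -1.0]]
ft_force: [0.4, -0.4, -2.7]
width: 0.383
t 13.02 pos [0.4629 0.185  0.2525] w 0.383 f [ 0.4464 -0.3689 -2.6782] q [ 0.2207 -0.1037  1.8089  0.0016  1.4393  1.4797]
shift cm [0.1084 0.031  0.2527]
turn [-0.1451  0.6858  0.    ]
```

```bash
python3 -m creep '[{"wx":-0.018,"wy":0.086,"wz":0,"dx":0,"dy":0,"dz":0,"jaw":255},{"wx":-0.018,"wy":0.086,"wz":0,"dx":0,"dy":0,"dz":0,"jaw":255},{"wx":-0.018,"wy":0.086,"wz":0,"dx":0,"dy":0,"dz":0,"jaw":255},{"wx":-0.018,"wy":0.086,"wz":0,"dx":0,"dy":0,"dz":0,"jaw":255}]' 60
python3 -m creep '[{"wx":-0.018,"wy":0.086,"wz":0,"dx":0,"dy":0,"dz":0,"jaw":255},{"wx":-0.018,"wy":0.086,"wz":0,"dx":0,"dy":0,"dz":0,"jaw":255},{"wx":-0.018,"wy":0.086,"wz":0,"dx":0,"dy":0,"dz":0,"jaw":255},{"wx":-0.018,"wy":0.086,"wz":0,"dx":0,"dy":0,"dz":0,"jaw":255},{"wx":0,"wy":0,"wz":0,"dx":0,"dy":0,"dz":0,"jaw":255},{"wx":0,"wy":0,"wz":0,"dx":0,"dy":0,"dz":0,"jaw":255}]' 60
python3 d.py .5026 .189 .2009 -.639 -.067 .766
```

```text
time: 13.35
tool_pos: [0.4652, 0.1817, 0.2531]
ee_rot: [[0.893, 0.29, 0.345], [0.297, -0.954, 0.035], [0.339, 0.071, -0.938]]
ft_force: [-1.2, -0.4, -1.7]
width: 0.382
time: 13.85
tool_pos: [0.464, 0.1817, 0.2518]
ee_rot: [[0.725, 0.255, 0.64], [0.28, -0.958, 0.065], [0.629, 0.132, -0.766]]
ft_force: [-0.6, -0.1, -2.5]
width: 0.383
t 13.85 pos [0.464  0.1817 0.2518] w 0.383 f [-0.5894 -0.0666 -2.4507] q [ 0.3051 -0.6703  2.3645 -0.1889  0.7681  1.6573]
shift cm [-0.201  -0.3886  6.4141]
turn [ 0.0024 -0.0001  0.    ]
```

```bash
python3 -m creep '[{"wx":0,"wy":0,"wz":0,"dx":-0.1,"dy":-0.2,"dz":0.8,"jaw":255},{"wx":0,"wy":0,"wz":0,"dx":-0.1,"dy":-0.2,"dz":1.2,"jaw":255},{"wx":0,"wy":0,"wz":0,"dx":0,"dy":0,"dz":1.2,"jaw":255},{"wx":0,"wy":0,"wz":0,"dx":0,"dy":0,"dz":0.8,"jaw":255},{"wx":0,"wy":0,"wz":0,"dx":0,"dy":0,"dz":0,"jaw":255},{"wx":0,"wy":0,"wz":0,"dx":0,"dy":0,"dz":0,"jaw":255}]' 60
python3 d.py .5026 .189 .2009 -.639 -.067 .766
cat > look.py <<'E'
import sys; from h import *
n=sys.argv[1]; s=telemetry.read_state(); T=s['ee_rot']; z=T[:,2]; e=s['tool_pos']+.0865*z
print('predicted end',e.round(4),'proj',[proj(c,e)[0].round(1) for c in("scene","top")])
L=np.array([.5898,.1982,.0963]); N=np.array([-.639,-.067,.766]); r=e-L; print('along',r@N,'off',np.linalg.norm(r-N*(r@N)),'ang',np.arccos(-z@N))
o=[]
for c,x0,y0 in(("scene",325,125),("top",230,160)):
    p,d=viewer.read_camera(c); cr=cv2.resize(p[y0:y0+70,x0:x0+70,::-1],None,fx=400/70,fy=400/70,interpolation=cv2.INTER_CUBIC)
    np.savez(f"{c}_{n}.npz",p=p,d=d)
    o.append(cr)
cv2.imwrite(f"pics/look{n}.png",np.hstack(o))
E
python3 look.py 1
```

```text
time: 14.35
tool_pos: [0.4897, 0.1879, 0.2217]
ee_rot: [[0.723, 0.254, 0.642], [0.279, -0.958, 0.065], [0.632, 0.132, -0.764]]
ft_force: [0.5, 0.2, -2.1]
width: 0.388
t 14.35 pos [0.4897 0.1879 0.2217] w 0.388 f [ 0.454   0.1799 -2.1492] q [ 0.3    -0.5453  2.3531 -0.2121  0.6531  1.6869]
shift cm [-0.3454 -0.0548  2.4244]
turn [ 0.0032 -0.0029  0.    ]
predicted end [0.5452 0.1935 0.1556] proj [array([350.1, 139.5]), array([260.4, 212.9])]
along 0.0742300403302259 off 0.0037482834402222296 ang 0.02127765608541855
```

View pics/look1.png

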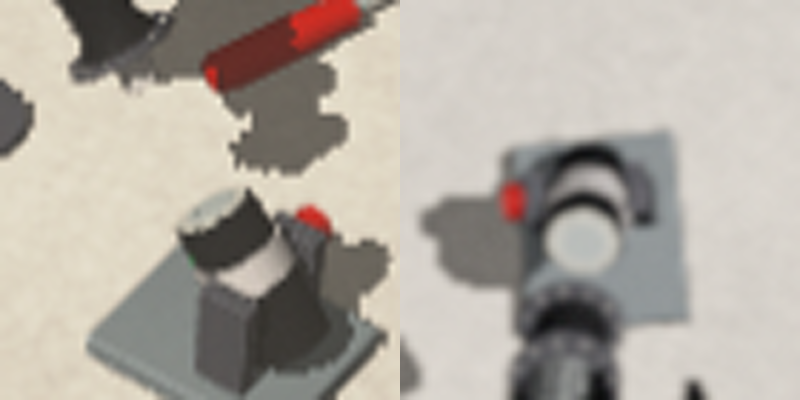

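The left crop shows the hub's lower flange near (120,50), short of the lens at (213,205). The right crop shows the flange at (570,310), in line with the lens face at (583,240). I'll check the hub's axis from the depth.

Run:
```python
from h import *
np.set_printoptions(suppress=True,precision=4)
s=telemetry.read_state(); T=s['ee_rot']; O=s['tool_pos']
for c in("scene","top"):
    f=np.load(c+"_1.npz"); P=cloud(c,f['d']).reshape(-1,3); Q=(P-O)@T; Q=Q[np.isfinite(Q[:,0])]
    for lo,hi in[(.006,.012),(.018,.055),(.060,.067),(.070,.085),(.085,.095)]:
        k=Q[(Q[:,2]>lo)&(Q[:,2]<hi)&(np.hypot(Q[:,0],Q[:,1])<.045)]
        print(c,lo,len(k),k.mean(0) if len(k) else '',k.min(0) if len(k) else '',k.max(0) if len(k) else '')
    v=np.r_[0:.09:.01]; 
print(proj("scene",O+np.outer([0,.06,.065,.0865],T[:,2])),proj("top",O+np.outer([0,.06,.065,.0865],T[:,2])))
p=[]
for c,x0,y0 in(("scene",310,90),("top",230,180)):
    q=np.load(c+"_1.npz")['p']; p.append(cv2.resize(q[y0:y0+60,x0:x0+60,::-1],(400,400),interpolation=cv2.INTER_CUBIC))
cv2.imwrite("pics/look1b.png",np.hstack(p))
```

```text
scene 0.006 49 [0.005  0.0082 0.0101] [-0.0298 -0.0232  0.0061] [0.0283 0.029  0.012 ]
scene 0.018 149 [0.0059 0.0099 0.0376] [-0.0136 -0.0095  0.0187] [0.0194 0.021  0.055 ]
scene 0.06 74 [0.008  0.0126 0.0631] [-0.0295 -0.0276  0.06  ] [0.0267 0.0316 0.067 ]
scene 0.07 29 [0.0018 0.0056 0.0788] [-0.0109 -0.0035  0.0728] [0.0085 0.0139 0.0843]
scene 0.085 5 [0.0003 0.0043 0.0861] [-0.0073 -0.0015  0.0854] [0.0064 0.0096 0.0873]
top 0.006 65 [0.0143 0.0037 0.0104] [-0.0153 -0.0279  0.0065] [0.0298 0.0275 0.012 ]
top 0.018 38 [0.0115 0.0053 0.0479] [-0.0031 -0.0138  0.0188] [0.0278 0.0177 0.0549]
top 0.06 88 [0.012  0.0047 0.0625] [-0.0202 -0.028   0.0601] [0.0303 0.0275 0.0661]
top 0.07 0   
top 0.085 0   
[[334.6475 113.1255]
 [345.5387 131.2904]
 [346.4333 132.7855]
 [350.2576 139.1808]] [[258.0979 229.1602]
 [259.5918 217.5838]
 [259.7101 216.6674]
 [260.2086 212.8066]]
```

View pics/look1b.png

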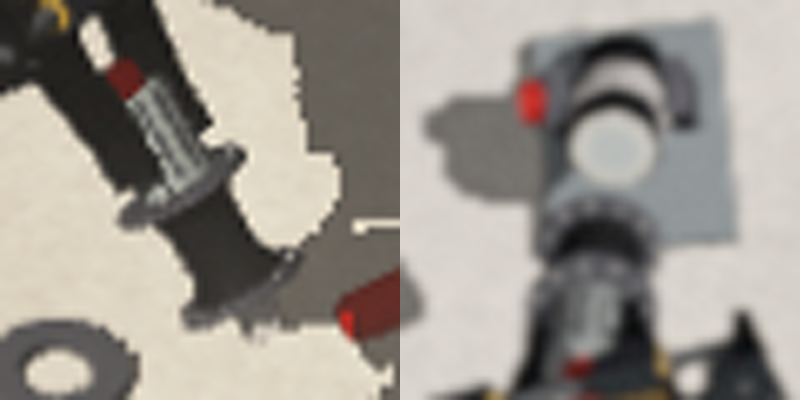

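The hub sits straight between the fingers. The depth puts its axis on the tool axis and its end 87 mm ahead of the TCP, as predicted. Now the final approach.

```bash
python3 -m creep '[{"wx":0,"wy":0,"wz":0,"dx":-0.1,"dy":0,"dz":0.6,"jaw":255},{"wx":0,"wy":0,"wz":0,"dx":-0.1,"dy":0,"dz":0.7,"jaw":255},{"wx":0,"wy":0,"wz":0,"dx":-0.1,"dy":0,"dz":0.6,"jaw":255},{"wx":0,"wy":0,"wz":0,"dx":0,"dy":0,"dz":0.3,"jaw":255},{"wx":0,"wy":0,"wz":0,"dx":0,"dy":0,"dz":0,"jaw":255},{"wx":0,"wy":0,"wz":0,"dx":0,"dy":0,"dz":0,"jaw":255},{"wx":0,"wy":0,"wz":0,"dx":0,"dy":0,"dz":0,"jaw":255},{"wx":0,"wy":0,"wz":0,"dx":0,"dy":0,"dz":0,"jaw":255}]' 60
python3 d.py .5026 .189 .2009 -.639 -.067 .766
python3 look.py 2
python3 - <<'E'
from h import *
np.set_printoptions(suppress=True,precision=4)
s=telemetry.read_state(); T=s['ee_rot']; O=s['tool_pos']
for c in("scene","top"):
    f=np.load(c+"_2.npz"); P=cloud(c,f['d']).reshape(-1,3); Q=(P-O)@T; Q=Q[np.isfinite(Q[:,0])]
    for lo,hi in[(.060,.067),(.070,.095)]:
        k=Q[(Q[:,2]>lo)&(Q[:,2]<hi)&(np.hypot(Q[:,0],Q[:,1])<.035)]; print(c,lo,len(k),k.min(0) if len(k) else '',k.max(0) if len(k) else '')
    k=P[(abs(P[:,2]-.073)<.012)&(np.hypot(P[:,0]-.425,P[:,1])<.09)]; print('lid',len(k),circ(cv2.convexHull(k[:,:2].astype(np.float32))[:,0].astype(float)) if len(k)>5 else '')
E
```

```text
time: 15.12
tool_pos: [0.5013, 0.1888, 0.2039]
ee_rot: [[0.721, 0.255, 0.644], [0.279, -0.958, 0.066], [0.634, 0.132, -0.762]]
ft_force: [-0.1, 0.6, -3.3]
width: 0.38
t 15.12 pos [0.5013 0.1888 0.2039] w 0.38 f [-0.0974  0.6294 -3.3048] q [ 0.2915 -0.4852  2.3526 -0.2211  0.59    1.6948]
shift cm [-0.092  -0.0245  0.3123]
turn [ 0.0029 -0.006   0.    ]
predicted end [0.557  0.1945 0.138 ] proj [array([353.3, 145.9]), array([261. , 209.8])]
along 0.05310991499881291 off 0.0015502427604255778 ang 0.021877875846025484
scene 0.06 68 [-0.0273 -0.0264  0.0603] [0.0277 0.0329 0.0663]
scene 0.07 33 [-0.0085 -0.0022  0.0724] [0.009  0.0115 0.0863]
lid 1197 (array([ 0.4267, -0.0013]), np.float64(0.06609387388914806))
top 0.06 80 [-0.0213 -0.0286  0.06  ] [0.0285 0.0272 0.0665]
top 0.07 0  
lid 1174 (array([0.4269, 0.0011]), np.float64(0.06413278029939293))
```

View pics/look2.png

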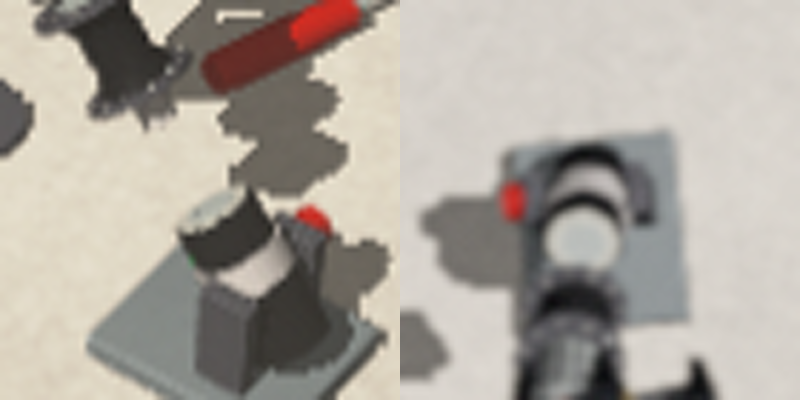

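The picture shows the axle end near (150,120) pointing at the lens at (213,205), with a clear gap. In the top view flange and lens are in line. One steadiness check, then hand in.

```bash
python3 -m creep '[{"wx":0,"wy":0,"wz":0,"dx":0,"dy":0,"dz":0,"jaw":255},{"wx":0,"wy":0,"wz":0,"dx":0,"dy":0,"dz":0,"jaw":255},{"wx":0,"wy":0,"wz":0,"dx":0,"dy":0,"dz":0,"jaw":255},{"wx":0,"wy":0,"wz":0,"dx":0,"dy":0,"dz":0,"jaw":255}]' 60
python3 -c "
from station import telemetry,job_done
print(telemetry.read_state()['qvel'].round(4)); print(job_done())"
```

```text
time: 15.55
tool_pos: [0.5012, 0.1887, 0.2036]
ee_rot: [[0.721, 0.255, 0.644], [0.279, -0.958, 0.066], [0.634, 0.132, -0.762]]
ft_force: [0.4, 0.3, -2.5]
width: 0.382
[-0.001   0.0013 -0.0004 -0.0011 -0.0013 -0.0004]
the job is handed in; nothing more can be done
None
```

I set the lid upright on the bench and let go of it. I then drew the hub straight up out of its socket, and the robot is now holding it slanted in front of the scope's lens. I handed the job in at 15.6 s on the robot's clock; no verdict was reported.

**Last checks:**
- **Hub:** its lower end is about 53 mm in front of the lens and about 1.5 mm off the line of sight. Its axis is about 0.02 rad from that line, and the end is 138 mm above the bench. It is held at 60 N, with no sign of slipping in the depth images. The arm was still when I handed in.
- **Lid:** it stands level at about (0.427, 0.000), roughly 0.26 m from the canister's axis.
- **Bystanders:** none had moved in the picture taken while I carried the lid. I did not measure them again at the end.

**Disagreement:** the scope's heading came out at about 5° from its stand's edges but about 9° from the depth on the lens face. I used 6°, and that spread is well inside the allowed angle. No check failed.

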